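# Bring the next storage jar under the lid press and hold its lid down

### The job

Turn the carousel one click so that the white jar with the unclipped yellow lid stands under the press, then push the black press knob down 30 mm, until the red ring on its rod is level with the top of the guide, and keep it there: finish still holding the knob down, so that I can snap the jar's clip shut. Do not start pressing before the jar has come to rest under the press, keep all three jars upright in their nests, and leave the other kitchenware where it is.

Things in the scene. Friction and masses are not known exactly. Their poses are not given: they have to be found in the camera images.
- press: fixed grey bench press for jar lids: round foot 200 mm across, column 36 x 50 mm centred 172 mm along its +x, 220 mm high, with an arm reaching back over the carousel to a steel guide bush (36 mm across, top 220 mm up). Origin: centre of the foot's underside, on the worktop and the carousel's vertical axis; z up; +x points from that axis to the press rod (85 mm away) and on to the column
- carousel (a joint): turn of the round steel carousel about the press's vertical axis, rad, positive counterclockwise from above, free either way; 0 at the start. Clicks into a detent every quarter turn (0, +-1.571, ...): about 0.22 N m takes it out, past half way it runs on to the next by itself
- carousel_mid (a point): on the carousel's axis at the height of its top, 40 mm above the worktop. Carousel 280 mm across. Four nests (4 pins 12 mm high around the jar), centres 85 mm from the axis, at 0, 90, 180, 270 deg from the press's +x at joint 0; the one at 180 is empty. At 45, 135, 225, 315 deg stand blue turning posts, 14 mm across, 120 mm from the axis, tops 140 mm above the worktop
- press_rod (a joint): downward travel of the press rod, m: 0 up at rest, 0.040 at its end. A return spring pushes it up: 3.5 N at 0 rising 0.15 N/mm. The pad meets an unclipped lid after about 24 mm. A red ring on the rod is level with the top of the guide bush at 30 mm
- knob_top (a point): centre of the flat top of the black press knob (press_rod_c2; 48 mm across, 28 mm high) on the rod; 290 mm above the worktop at rest; push down here
- pad_face (a point): centre of the underside of the black rubber pad (press_rod_c1; 44 mm across, 12 mm high) at the foot of the press rod, 157 mm above the worktop at rest
- press_axis (a point): fixed point on the press rod's vertical axis at the height of the carousel's top (40 mm above the worktop)
- jar_new: white ceramic jar, 66 mm across, with a yellow lid standing up on its orange gasket, not yet clipped; loose in the nest a quarter turn to one side or the other of the press. Origin: centre of its underside; z up; lid top 93 mm above the origin. About 0.3 kg
- jar_lid (a joint): how far the yellow lid is squeezed down on its springy gasket, m: 0 free, 0.009 fully squashed; 1.6 N to start, then 0.8 N/mm; springs back when let go
- jar_closed: white ceramic jar, 66 mm across and 88 mm high, red lid already clipped; loose in the nest under the press at the start. Origin: centre of its underside
- jar_open: white ceramic jar without lid, 66 mm across, 75 mm high; loose in the nest across the carousel from the yellow-lidded jar. Origin: centre of its underside
- tumbler: green glass tumbler, 76 mm across, 120 mm high, bystander. Origin: centre of its underside
- bowl: steel mixing bowl, 200 mm across, 90 mm high, bystander. Origin: centre of its underside
- loaf_tin: dark loaf tin, 240 x 120 x 70 mm, bystander. Origin: centre of its underside
- jug: red plastic measuring mug, 90 mm across, 130 mm high, bystander. Origin: centre of its underside
There are look-alikes about, which are no part of the job. Leave any pink or purple look-alike of the jar_closed alone.

How it is judged:
On the way, in this order (a step that is already met when the one before it is completed fails the run):
1. the yellow-lidded jar stands at rest in its nest under the press, rod still up (horizontal distance between jar_new and press_axis below 0.01 m and angle between jar_new's own z axis and vertical below 0.1 rad and value of joint press_rod below 0.004 m and velocity of joint carousel between -0.05 and 0.05 rad/s), for 0.3 s.
2. the knob is pushed down 30 mm on the lid (horizontal distance between jar_new and press_axis below 0.01 m and angle between jar_new's own z axis and vertical below 0.1 rad and value of joint press_rod between 0.026 and 0.034 m and value of joint jar_lid above 0.0015 m and contact force between press_rod_c1 and jar_new above 1.5 N and contact force between any of the fingers, the arm and press_rod_c2 above 3 N), for 0.3 s.
At the end, for the whole second after the job is handed in: Yellow-lidded jar upright within 10 mm of the press axis; robot holds the knob down (over 3 N) at 26 to 34 mm rod travel, lid squeezed over 1.5 mm and 1.5 N by the pad; three jars upright (0.1 rad), within 6 mm of carousel height; others upright (0.2 rad), within 30 mm of their places (all of step 2 and z of jar_new in the frame of press between 0.034 and 0.046 m and z of jar_closed in the frame of press between 0.034 and 0.046 m and angle between each of jar_closed, jar_open's own z axis and vertical below 0.1 rad and z of jar_open in the frame of press between 0.034 and 0.046 m and distance of each of tumbler, bowl, loaf_tin, jug from where it was at the start of the episode below 0.03 m and angle between each of tumbler, bowl, loaf_tin, jug's own z axis and vertical below 0.2 rad); the arm keeps its last pose, push and grip.
It fails at once if the press is worked (more than 10 mm) while the yellow-lidded jar is not under it (value of joint press_rod above 0.01 m and horizontal distance between jar_new and press_axis above 0.015 m).
It fails at once if the carousel is turned more than one click from its start (value of joint carousel above 2.2 rad or value of joint carousel below -2.2 rad).
It fails at once if a jar is tipped or taken out of its nest (angle between any of jar_new, jar_closed, jar_open's own z axis and vertical above 0.4 rad or z of any of jar_new, jar_closed, jar_open in the frame of press above 0.055 m).
It fails at once if a bystander is moved or tipped (distance of any of tumbler, bowl, loaf_tin, jug from where it was at the start of the episode above 0.04 m or angle between any of tumbler, bowl, loaf_tin, jug's own z axis and vertical above 0.4 rad).
It also fails if it takes over 66 s, if anything falls off the work surface, if the arm or the gripper's body presses on something with over 40 N, if the wrist force passes 120 N, or if a joint passes its speed limit or range.

### The arm

A 7-joint arm with a two-finger parallel gripper is mounted at the origin on the work surface. World frame = base frame: x ahead of the robot, y to its left, z up, the work surface at z = 0. Lengths are in m, angles in rad, forces in N, time in s.
With the tool pointing down it reaches from about 0.425 to 0.925 m from the base axis. Payload 6.8 kg.
Tool frame: the origin (TCP) lies at the very end of the fingers, on their centre line; the grasp point (between the pads) lies 19 mm behind it; y points along the fingers, z is the direction in which the jaws open and shut, and the axes are right-handed (so a half turn about y gives the same grasp; the last joint's range is limited). The gripper opens to 88 mm and grips with 3 to 60 N. Pads are 20 mm wide; open, the fingers measure 115 mm over their backs; the gripper's body (75 mm by 178 mm) begins 61 mm behind the grasp point.
Start: joints at [-1.357, 0.477, 0.022, 1.555, -0.011, 1.109, -0.083], TCP at [0.213, 0.64, 0.223] pointing down, gripper open.
Joint ranges: [-2.96, 2.96], [-0.34, 2.1], [-1.41, 1.46], [0.24, 2.44], [-1.37, 4.51], [0.17, 1.92], [-2.96, 2.96]. Speed limits (rad/s): [2.39, 2.39, 3.14, 3.14, 3.14, 3.14, 3.14].

### API

Orientations are given as a unit quaternion [x, y, z, w].
In Python, from plant import ctrl gives the robot as it stands.
- The arm moves only by the tool arm_command, never from a script. Its argument "increments" is a list of rows, each a list of 3 entries, a list of its own where there are three numbers: the turn, a rotation vector about the tool's x, y, z in degrees, then the shift along the tool's x, y, z in m, then the gripper's target within -1 to 1 (shut at 1, half-way at 0, fully open at -1). A call has 1 to 12 rows; each row shifts and turns the commanded pose from where the row before left it, along the tool's axes as they then stand; what a row does not reach is not made up. A row lasts 1/10 s, in which the tool goes at most 50 mm and 8.59 degrees, less where a joint would pass 70% of its speed; a pose out of reach is approached as far as the arm can. A call is refused whole if a number of a shift passes 0.05 or a number of a turn 8.59, either way. A call with a gripper value outside its range is refused whole. The fingers move at their own pace and stop on an object; "squeeze" is the grip in N (left out, the last holds). Time passes only in rows, so rows that do not move let the fingers close. It gives the time, the measured TCP pose, the force and the opening at its end, in the units of the state.
- ctrl.state(): the state, without advancing time (a new reading comes with each control period).
- ctrl.capture(name): name is "side" or "top"; returns (picture, depth): 480x640x3 uint8, red, green, blue; 480x640 float32, m along the optical axis (not along the pixel's ray), 0 where there is no reading.
- ctrl.camera_model(name): a dict with "fx", "fy", "cx", "cy" (pixels), "R" (3x3) and "t" (3): a world point X has camera coordinates R X + t. Camera axes: x right, y down, z forward; pixel columns grow to the right and rows downward; lengths in m; the calibration is good to about 2 mm. A picture is of the moment at which its call begins. camera_model takes no time and is no camera call.
- ctrl.finish_job(): hands the job in, once; it reports no verdict.
The state is a dict: "time": time; "q": joint angles; "qd": joint speeds; "joint_torque": joint torques, N m; "eef_pos": TCP position; "tcp_rot": TCP orientation; "force": force on the tool from outside, world axes, zero at the start; "wrist_torque": the same for the moment, N m; "finger_gap": finger opening in m.
Only numpy, scipy, OpenCV 4.12 (cv2) and the standard library are available. Lean on these libraries where they do the work, as an engineer would, in place of code of your own. Each camera call takes 0.05 s, during which the arm holds its last target. There are 200 camera calls.

## Working session

There is one attempt and no reset: what is moved stays moved. The work goes in short steps, Python scripts to look and compute and a tool call to move; the robot and the scene stay as the last step left them, time stands still between calls to the robot, and variables do not carry over. Pictures are saved under pics/ and viewed, about 8 in all and at most 12, crops included, and the job is handed in when it is done.

Besides the shell and the picture viewer there is one more tool, called after "Emit:" as name(argument=value, ...), one argument or row to a line, values as JSON. arm_command: Moves the arm, as the interface text tells. Its arguments: {"type":"object","properties":{"increments":{"type":"array"},"squeeze":{"type":"number"}},"required":["increments"]}

```bash
mkdir -p pics; ls; cat > h.py <<'E'
import numpy as np, cv2
from plant import ctrl
def grab(n,f):
    p,d=ctrl.capture(n); cv2.imwrite('pics/'+f+'.png',p[:,:,::-1]); np.savez('pics/'+f,p=p,d=d); return p,d
def world(n,u,v,z):  # depth along axis
    m=ctrl.camera_model(n); c=np.stack([(u-m['cx'])/m['fx']*z,(v-m['cy'])/m['fy']*z,z],-1)
    return (c-np.array(m['t']))@np.array(m['R'])
def plane(n,u,v,h):
    m=ctrl.camera_model(n);R=np.array(m['R']);o=-R.T@np.array(m['t'])
    d=R.T@np.array([(u-m['cx'])/m['fx'],(v-m['cy'])/m['fy'],1]); return o+d*(h-o[2])/d[2]
E
python3 - <<'E'
from h import *
for n in('top','side'):
    grab(n,n+'0'); m=ctrl.camera_model(n); print(n,-np.array(m['R']).T@m['t'],np.round(m['R'],2).tolist(),m['fx'])
print(ctrl.state())
E
```

```text
pics
top [ 0.50176971 -0.00297695  1.49257792] [[-0.0, -1.0, -0.02], [-1.0, 0.0, -0.07], [0.07, 0.02, -1.0]] 462.9670508825958
side [ 0.27521026 -0.81285525  1.21716908] [[0.92, -0.39, 0.0], [-0.29, -0.7, -0.65], [0.25, 0.59, -0.76]] 467.482161305661
{'time': 0.1, 'q': array([-1.35709606,  0.47773291,  0.02232329,  1.55632804, -0.01149526,
        1.10927876, -0.08307645]), 'qd': array([-0.00036975, -0.0004113 , -0.00149428, -0.00529586,  0.00153938,
       -0.00039262, -0.0004886 ]), 'joint_torque': array([ 4.23402060e-03, -5.84090674e+01,  1.53995175e+00, -2.73311752e+01,
       -5.42414607e-02,  1.30835109e-02,  3.68676831e-05]), 'eef_pos': array([0.21331759, 0.63984745, 0.22177855]), 'tcp_rot': array([ 0.69854686, -0.11331325,  0.11320919, -0.69740668]), 'force': array([-0.47771261, -0.10585548, -0.44543992]), 'wrist_torque': array([ 0.01948764, -0.00739183, -0.08469804]), 'finger_gap': 0.08777364447852665}
```

View pics/top0.png

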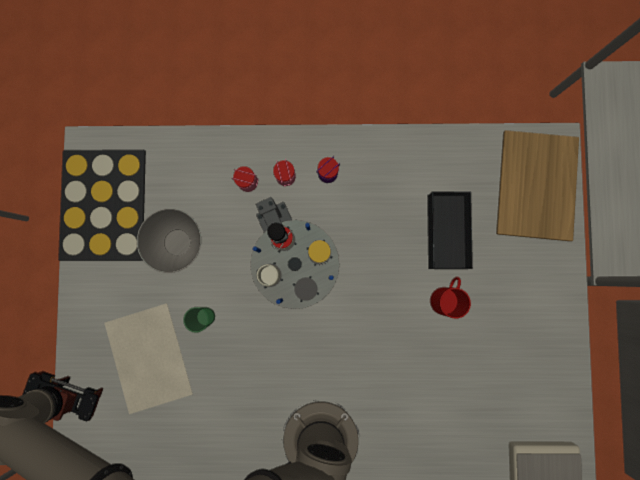

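View pics/side0.png

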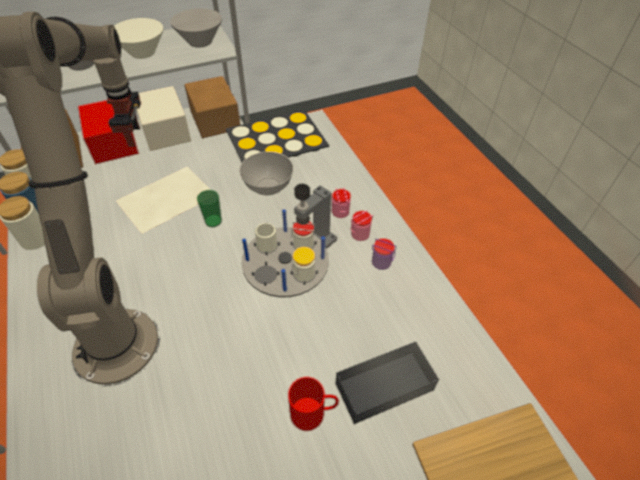

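Top view: the carousel is centred near (295,264), the black knob at (277,232), the yellow lid at (319,251), clockwise of the press, and the open jar at (268,275). The blue posts are at (308,226), (331,277), (279,301) and (256,249). So the carousel has to turn +90° (counterclockwise). Next I measure.

```bash
cat > m.py <<'E'
from h import *
def blobs(n,f,h,mask,amin=6,roi=None):
    k,l,s,c=cv2.connectedComponentsWithStats(mask.astype(np.uint8))
    return [(c[i].round(1).tolist(),int(s[i,4]),plane(n,*c[i],h).round(4).tolist()) for i in range(1,k) if s[i,4]>=amin]
def masks(f):
    z=np.load('pics/'+f+'.npz');p,d=z['p'],z['d'];H=cv2.cvtColor(p,cv2.COLOR_RGB2HSV);h,s,v=[H[...,i].astype(int) for i in range(3)]
    return p,d,dict(yellow=(abs(h-23)<6)&(s>150)&(v>110),blue=(abs(h-113)<9)&(s>110),black=v<45)
E
python3 - <<'E'
from m import *
for n,R in(('top',(slice(190,320),slice(235,350))),('side',(slice(170,310),slice(225,345)))):
    p,d,M=masks(n+'0'); r=np.zeros(d.shape,bool); r[R]=1
    uu,vv=np.meshgrid(np.arange(640.),np.arange(480.)); W=world(n,uu,vv,d)
    for c,h in(('yellow',.133),('blue',.14),('black',.29)): 
        for b in blobs(n,n,h,M[c]&r): print(n,c,b)
    t=r&(W[...,2]>.28)&(W[...,2]<.31)&(d>0); print('knob top pts',t.sum(),W[t].mean(0),np.ptp(W[t],0))
    t=r&(abs(W[...,2]-.04)<.004)&(d>0); c=W[t]; print('carousel ext',(c.min(0)+c.max(0))/2,np.ptp(c,0))
    t=r&M['yellow']; print('yellow',np.median(W[t],0), W[t&(W[...,2]>.126)].mean(0))
    cv2.imwrite(f'pics/{n}c.png',cv2.resize(p[R][:,:,::-1],None,fx=5,fy=4.6 if n=='top' else 4.2,interpolation=cv2.INTER_CUBIC))
E
```

```text
top yellow ([319.0, 251.0], 367, [0.5822, 0.0036, 0.133])
top blue ([307.5, 225.9], 23, [0.656, 0.0371, 0.14])
top blue ([256.2, 249.1], 25, [0.5882, 0.1879, 0.14])
top blue ([330.6, 277.4], 13, [0.5048, -0.0299, 0.14])
top blue ([278.9, 300.7], 22, [0.4375, 0.1208, 0.14])
top black ([277.7, 211.5], 38, [0.6771, 0.1108, 0.29])
top black ([282.7, 206.2], 6, [0.6912, 0.0979, 0.29])
top black ([260.7, 215.7], 12, [0.6663, 0.1555, 0.29])
top black ([276.6, 232.1], 282, [0.623, 0.1134, 0.29])
top black ([258.4, 250.1], 7, [0.5758, 0.1609, 0.29])
top black ([294.4, 263.9], 94, [0.5396, 0.0671, 0.29])
knob top pts 261 [0.62545904 0.11609686 0.29038115] [0.04747094 0.04536891 0.01704245]
carousel ext [0.56890462 0.08302762 0.04000493] [0.31774716 0.27692476 0.00799009]
yellow [0.582242   0.0036647  0.13326635] [0.58198489 0.00373183 0.14096965]
side yellow ([303.4, 255.4], 307, [0.5811, -0.0019, 0.133])
side blue ([322.8, 237.9], 10, [0.6588, 0.0335, 0.14])
side blue ([245.2, 248.5], 44, [0.4286, 0.0843, 0.14])
side blue ([283.6, 279.0], 42, [0.4954, -0.0649, 0.14])
side black ([302.3, 191.5], 70, [0.6209, 0.0991, 0.29])
knob top pts 179 [0.62398488 0.1098824  0.28798099] [0.04649271 0.05071106 0.01308542]
carousel ext [0.61227905 0.23679947 0.04000069] [0.40501293 0.59815915 0.00799202]
yellow [ 0.58136732 -0.00089862  0.13196512] [ 0.58061229 -0.00346812  0.13539131]
```

View pics/sidec.png

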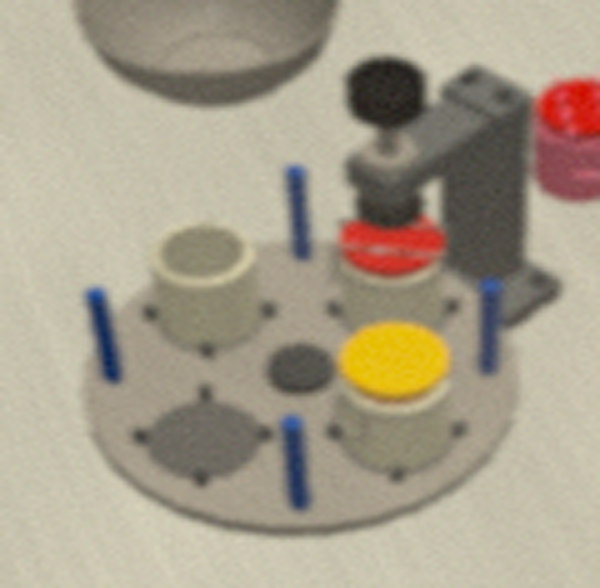

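In the crop, the unclipped yellow lid (395,360) is right of the press and the clipped red-lidded jar (390,255) is under it. The red, pink and purple jars behind the press and the yellow discs on the tray are look-alikes, and none of those stand on the carousel. 

Fit: axis at about (0.547,0.080), press direction 24°. The posts and the lid agree to about 3 mm. My plan is to grip the post at 159° and carry it to 249°.

```bash
cat > plan.py <<'E'
from h import *
from scipy.spatial.transform import Rotation as Rn
C=np.array([.547,.0797]); A=24
def down(az): # tool y down, z at azimuth az
    a=np.radians(az); z=np.array([np.cos(a),np.sin(a),0]); y=np.array([0,0,-1.]); return Rn.from_matrix(np.stack([np.cross(y,z),y,z],1))
def post(deg,z,r=.12): a=np.radians(deg); return np.array([*(C+r*np.array([np.cos(a),np.sin(a)])),z])
def rows(wps,p=None,R=None):
    s=ctrl.state(); p=np.array(s['eef_pos']); R=Rn.from_quat(s['tcp_rot'])
    print('at',p.round(4),'zaz',np.degrees(np.arctan2(*R.as_matrix()[[1,0],2])).round(1),'F',s['force'].round(1),'t',s['time'])
    out=[]
    for q,az,n,turnsign in wps:
        T=down(az); p0=p.copy()
        tot=(R.inv()*T).as_rotvec(degrees=True)
        if turnsign and tot[1]*turnsign<0: tot*= (np.linalg.norm(tot)-360)/np.linalg.norm(tot)
        R0=R
        for k in range(1,n+1):
            Tk=R0*Rn.from_rotvec(tot*k/n,degrees=True); pk=p0+(np.array(q)-p0)*k/n
            sh=R.inv().apply(pk-p).round(3); tr=(R.inv()*Tk).as_rotvec(degrees=True).round(1)
            p=p+R.apply(sh); R=R*Rn.from_rotvec(tr,degrees=True); out.append([tr.tolist(),sh.tolist()])
    for o in out: print(o)
    print('end',p.round(4))
E
python3 - <<'E'
from plan import *
rows([(post(159,.222),-111,24,1)])
E
```

```text
at [0.2133 0.6398 0.2218] zaz 71.6 F [-0.5 -0.1 -0.4] t 0.1
[[-0.0, 7.6, 0.0], [0.016, 0.0, -0.018]]
[[-0.0, 7.6, 0.0], [0.017, 0.0, -0.015]]
[[-0.0, 7.6, 0.0], [0.02, 0.0, -0.013]]
[[-0.0, 7.6, 0.0], [0.021, 0.0, -0.01]]
[[-0.0, 7.6, 0.0], [0.022, 0.0, -0.007]]
[[-0.0, 7.6, 0.0], [0.023, 0.0, -0.004]]
[[-0.0, 7.6, 0.0], [0.024, 0.0, -0.001]]
[[-0.0, 7.7, 0.0], [0.023, 0.0, 0.002]]
[[-0.0, 7.6, 0.0], [0.023, 0.0, 0.005]]
[[-0.0, 7.6, 0.0], [0.022, 0.0, 0.008]]
[[-0.0, 7.6, 0.0], [0.021, 0.0, 0.011]]
[[-0.0, 7.6, 0.0], [0.019, 0.0, 0.013]]
[[-0.1, 7.6, 0.0], [0.017, 0.0, 0.016]]
[[0.0, 7.6, 0.1], [0.015, 0.0, 0.018]]
[[0.0, 7.6, -0.0], [0.012, 0.0, 0.02]]
[[0.0, 7.6, -0.0], [0.01, 0.0, 0.022]]
[[0.0, 7.6, -0.0], [0.007, 0.0, 0.022]]
[[0.0, 7.6, 0.0], [0.003, 0.0, 0.023]]
[[0.0, 7.6, 0.0], [0.001, 0.0, 0.024]]
[[0.0, 7.6, 0.0], [-0.003, 0.0, 0.023]]
[[0.0, 7.6, 0.0], [-0.005, 0.0, 0.023]]
[[0.0, 7.7, 0.1], [-0.009, -0.0, 0.022]]
[[0.0, 7.6, -0.0], [-0.011, -0.0, 0.02]]
[[0.0, 7.6, -0.0], [-0.014, -0.0, 0.019]]
end [0.435  0.1228 0.222 ]
```

Emit:
arm_command(
  increments=[
    [[0,7.6,0],[0.016,0,-0.018],0],
    [[0,7.6,0],[0.017,0,-0.015],0],
    [[0,7.6,0],[0.02,0,-0.013],0],
    [[0,7.6,0],[0.021,0,-0.01],0],
    [[0,7.6,0],[0.022,0,-0.007],0],
    [[0,7.6,0],[0.023,0,-0.004],0],
    [[0,7.6,0],[0.024,0,-0.001],0],
    [[0,7.6,0],[0.023,0,0.002],0],
    [[0,7.6,0],[0.023,0,0.005],0],
    [[0,7.6,0],[0.022,0,0.008],0],
    [[0,7.6,0],[0.021,0,0.011],0],
    [[0,7.6,0],[0.019,0,0.013],0],
  ],
  squeeze=10,
)

```text
time: 1.3
eef_pos: [0.3243, 0.3808, 0.2224]
tcp_rot: [0.406, -0.579, 0.579, -0.406]
force: [0.5, -0.5, 1.2]
finger_gap: 0.0437
```

Emit:
arm_command(
  increments=[
    [[0,7.6,0],[0.017,0,0.016],0],
    [[0,7.6,0],[0.015,0,0.018],0],
    [[0,7.6,0],[0.012,0,0.02],0],
    [[0,7.6,0],[0.01,0,0.022],0],
    [[0,7.6,0],[0.007,0,0.022],0],
    [[0,7.6,0],[0.003,0,0.023],0],
    [[0,7.6,0],[0.001,0,0.024],0],
    [[0,7.6,0],[-0.003,0,0.023],0],
    [[0,7.6,0],[-0.005,0,0.023],0],
    [[0,7.6,0],[-0.009,0,0.022],0],
    [[0,7.6,0],[-0.011,0,0.02],0],
    [[0,7.6,0],[-0.014,0,0.019],0],
  ],
)

```text
time: 2.5
eef_pos: [0.4358, 0.1227, 0.2225]
tcp_rot: [0.13, 0.695, -0.695, -0.13]
force: [-0.2, 0.2, 0.7]
finger_gap: 0.044
```

```bash
python3 - <<'E'
from plan import *
rows([(post(159,.222),-111,1,0),(post(159,.088),-111,8,0)])
print(ctrl.state()['q'].round(2),ctrl.state()['finger_gap'])
p,d=grab('side','side1'); cv2.imwrite('pics/s1c.png',cv2.resize(p[130:310,190:370,::-1],None,fx=3.3,fy=3.3,interpolation=cv2.INTER_CUBIC))
E
```

```text
at [0.4358 0.1227 0.2225] zaz -111.1 F [-0.2  0.2  0.7] t 2.5
[[0.0, -0.1, 0.0], [0.001, 0.001, 0.0]]
[[0.0, -0.0, 0.0], [-0.0, 0.017, 0.0]]
[[0.0, -0.0, 0.0], [-0.0, 0.016, 0.0]]
[[0.0, -0.0, 0.0], [-0.0, 0.017, 0.0]]
[[0.0, -0.0, 0.0], [-0.0, 0.017, 0.0]]
[[0.0, -0.0, 0.0], [-0.0, 0.016, 0.0]]
[[0.0, -0.0, 0.0], [-0.0, 0.017, 0.0]]
[[0.0, -0.0, 0.0], [-0.0, 0.017, 0.0]]
[[0.0, -0.0, 0.0], [-0.0, 0.017, 0.0]]
end [0.4348 0.1231 0.0875]
[-1.12  0.11  0.78  2.1  -0.1   0.96 -2.23] 0.04398719707547621
```

View pics/s1c.png

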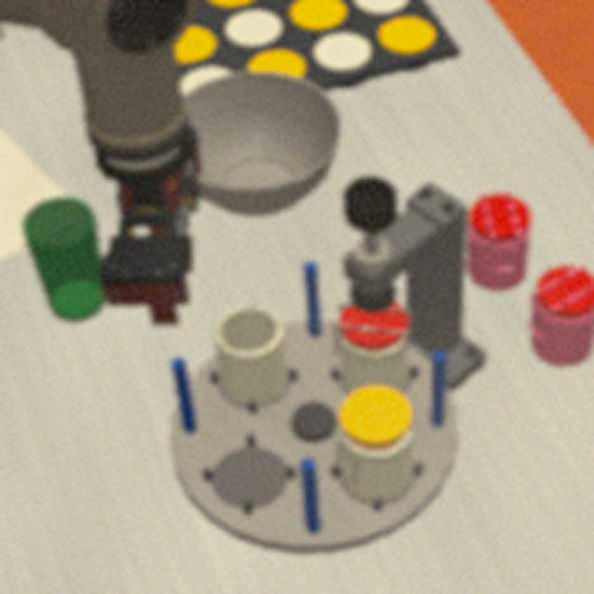

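The gripper hangs above the left post at crop (180,365), with its fingertips near (115–175,300–320). I'll check the projected positions against that before going down.

```bash
python3 - <<'E'
from plan import *
def pr(n,X):
    m=ctrl.camera_model(n); c=np.array(m['R'])@X+m['t']; return np.array([c[0]*m['fx']/c[2]+m['cx'],c[1]*m['fy']/c[2]+m['cy']])
for X in (ctrl.state()['eef_pos'],post(159,.222),post(159,.14),post(159,.04),post(249,.14),post(249,.04)): print(((pr('side',np.array(X))-[190,130])*3.3).round(0), pr('top',np.array(X)).round(1))
zz=down(-111).apply([0,0,1])
for s in(-.029,.029): print(((pr('side',np.array(ctrl.state()['eef_pos'])+s*zz)-[190,130])*3.3).round(0))
E
```

```text
[169. 300.] [276.7 302.4]
[166. 298.] [275.4 303.1]
[176. 359.] [278.2 301.6]
[188. 426.] [281.2 300. ]
[305. 461.] [331.4 277.7]
[311. 526.] [330.8 277.7]
[171. 276.]
[167. 325.]
```

The post tops and finger tips project within about 2 mm. Going down and gripping.

Emit:
arm_command(
  increments=[
    [[0,0,0],[0.001,0.017,0],0],
    [[0,0,0],[0,0.017,0],0],
    [[0,0,0],[0,0.017,0],0],
    [[0,0,0],[0,0.017,0],0],
    [[0,0,0],[0,0.017,0],0],
    [[0,0,0],[0,0.017,0],0],
    [[0,0,0],[0,0.017,0],0],
    [[0,0,0],[0,0.016,0],0],
    [[0,0,0],[0,0,0],0.3],
    [[0,0,0],[0,0,0],0.5],
    [[0,0,0],[0,0,0],0.7],
    [[0,0,0],[0,0,0],0.7],
  ],
  squeeze=8,
)

```text
time: 3.75
eef_pos: [0.4352, 0.1241, 0.0883]
tcp_rot: [0.128, 0.696, -0.695, -0.128]
force: [-0.1, -0.4, -0.3]
finger_gap: 0.0156
```

Emit:
arm_command(
  increments=[
    [[0,0,0],[0,0,0],0.9],
    [[0,0,0],[0,0,0],0.9],
    [[0,0,0],[0,0,0],0.9],
    [[0,0,0],[0,0,0],0.9],
  ],
)

```text
time: 4.15
eef_pos: [0.4353, 0.1244, 0.0883]
tcp_rot: [0.128, 0.696, -0.695, -0.128]
force: [0.0, 0.8, 7.0]
finger_gap: 0.014
```

```bash
python3 - <<'E'
from plan import *
wps=[(post(159+3.75*k,.088),-111+3.75*k,1,0) for k in range(1,25)]
rows(wps)
E
```

```text
at [0.4353 0.1244 0.0883] zaz -110.8 F [0.  0.8 7. ] t 4.15
[[0.1, -3.6, -0.0], [-0.001, 0.0, 0.009]]
[[-0.0, -3.7, -0.0], [0.0, 0.0, 0.008]]
[[-0.0, -3.8, -0.0], [-0.0, 0.0, 0.008]]
[[-0.0, -3.7, -0.0], [-0.0, 0.0, 0.008]]
[[-0.0, -3.8, -0.0], [-0.001, 0.0, 0.008]]
[[-0.0, -3.7, -0.0], [0.0, 0.0, 0.008]]
[[-0.0, -3.8, -0.0], [-0.0, 0.0, 0.008]]
[[-0.0, -3.7, -0.0], [-0.0, 0.0, 0.007]]
[[-0.0, -3.8, -0.0], [-0.001, 0.0, 0.008]]
[[-0.0, -3.7, -0.0], [0.0, 0.0, 0.008]]
[[-0.0, -3.8, 0.0], [-0.0, 0.0, 0.008]]
[[-0.0, -3.7, 0.0], [-0.0, 0.0, 0.008]]
[[-0.0, -3.8, 0.0], [-0.001, 0.0, 0.008]]
[[-0.0, -3.7, 0.0], [0.0, 0.0, 0.007]]
[[-0.0, -3.8, 0.0], [-0.0, 0.0, 0.008]]
[[-0.0, -3.7, 0.0], [-0.0, 0.0, 0.008]]
[[-0.0, -3.8, 0.0], [-0.001, 0.0, 0.008]]
[[-0.0, -3.7, 0.0], [0.0, 0.0, 0.008]]
[[-0.0, -3.8, 0.0], [-0.0, 0.0, 0.008]]
[[-0.0, -3.7, 0.0], [-0.0, 0.0, 0.008]]
[[-0.0, -3.8, 0.0], [-0.001, 0.0, 0.007]]
[[-0.0, -3.7, 0.0], [0.0, 0.0, 0.008]]
[[-0.0, -3.8, 0.0], [-0.0, 0.0, 0.008]]
[[-0.0, -3.7, 0.0], [-0.0, 0.0, 0.008]]
end [ 0.5039 -0.0328  0.0884]
```

Gripped, with a 14.0 mm gap that matches the post. Turning now.

Emit:
arm_command(
  increments=[
    [[0,-3.6,0],[-0.001,0,0.009],0.9],
    [[0,-3.7,0],[0,0,0.008],0.9],
    [[0,-3.8,0],[0,0,0.008],0.9],
    [[0,-3.7,0],[0,0,0.008],0.9],
    [[0,-3.8,0],[-0.001,0,0.008],0.9],
    [[0,-3.7,0],[0,0,0.008],0.9],
  ],
)

```text
time: 4.75
eef_pos: [0.427, 0.0765, 0.0882]
tcp_rot: [-0.01, 0.708, -0.707, 0.01]
force: [-0.3, 2.9, 3.6]
finger_gap: 0.014
```

```bash
python3 - <<'E'
from plan import *
wps=[(post(159+3.75*k,.088),-111+3.75*k,1,0) for k in range(7,19)]
rows(wps); print(post(159+3.75*6,.088),ctrl.state()['wrist_torque'],ctrl.state()['finger_gap'])
E
```

```text
at [0.427  0.0765 0.0882] zaz -88.3 F [-0.3  2.9  3.6] t 4.75
[[0.1, -3.6, -0.0], [-0.0, 0.0, 0.008]]
[[-0.0, -3.7, -0.0], [-0.001, 0.0, 0.008]]
[[-0.0, -3.8, -0.0], [0.0, 0.0, 0.008]]
[[-0.0, -3.7, -0.0], [-0.0, 0.0, 0.007]]
[[-0.0, -3.8, -0.0], [-0.0, 0.0, 0.008]]
[[-0.0, -3.7, -0.0], [-0.001, 0.0, 0.008]]
[[-0.0, -3.8, -0.0], [0.0, 0.0, 0.008]]
[[-0.0, -3.7, -0.0], [-0.0, 0.0, 0.008]]
[[-0.0, -3.8, -0.0], [-0.0, 0.0, 0.008]]
[[-0.0, -3.7, -0.0], [-0.001, 0.0, 0.007]]
[[-0.0, -3.8, -0.0], [0.0, 0.0, 0.008]]
[[-0.0, -3.7, -0.0], [-0.0, 0.0, 0.008]]
end [ 0.4642 -0.0073  0.0882]
[0.42704112 0.07655877 0.088     ] [0.42792317 0.21125142 0.05635549] 0.013975093621388364
```

Tracking is within 1 mm and the forces are low. I'll continue.

Emit:
arm_command(
  increments=[
    [[0,-3.6,0],[0,0,0.008],0.9],
    [[0,-3.7,0],[-0.001,0,0.008],0.9],
    [[0,-3.8,0],[0,0,0.008],0.9],
    [[0,-3.7,0],[0,0,0.007],0.9],
    [[0,-3.8,0],[0,0,0.008],0.9],
    [[0,-3.7,0],[-0.001,0,0.008],0.9],
    [[0,-3.8,0],[0,0,0.008],0.9],
    [[0,-3.7,0],[0,0,0.008],0.9],
    [[0,-3.8,0],[0,0,0.008],0.9],
    [[0,-3.7,0],[-0.001,0,0.007],0.9],
    [[0,-3.8,0],[0,0,0.008],0.9],
    [[0,-3.7,0],[0,0,0.008],0.9],
  ],
)

```text
time: 5.95
eef_pos: [0.4652, -0.0082, 0.0882]
tcp_rot: [0.278, -0.65, 0.65, -0.28]
force: [4.0, 2.1, -0.7]
finger_gap: 0.0139
```

```bash
python3 - <<'E'
from plan import *
wps=[(post(159+3.75*k,.088),-111+3.75*k,1,0) for k in range(19,25)]
rows(wps)
E
```

```text
at [ 0.4652 -0.0082  0.0882] zaz -43.6 F [ 4.   2.1 -0.7] t 5.95
[[-0.1, -3.8, -0.1], [-0.0, 0.0, 0.007]]
[[-0.0, -3.8, -0.0], [-0.001, 0.0, 0.007]]
[[-0.0, -3.7, -0.0], [0.0, 0.0, 0.008]]
[[-0.0, -3.8, -0.0], [-0.0, 0.0, 0.008]]
[[-0.0, -3.7, -0.0], [-0.0, 0.0, 0.008]]
[[-0.0, -3.8, -0.0], [-0.001, 0.0, 0.008]]
end [ 0.5043 -0.032   0.0883]
```

Emit:
arm_command(
  increments=[
    [[0,-3.8,0],[0,0,0.007],0.9],
    [[0,-3.8,0],[-0.001,0,0.007],0.9],
    [[0,-3.7,0],[0,0,0.008],0.9],
    [[0,-3.8,0],[0,0,0.008],0.9],
    [[0,-3.7,0],[0,0,0.008],0.9],
    [[0,-2,0],[-0.001,0,0.004],0.9],
    [[0,-1.8,0],[0,0,0.004],0.9],
    [[0,0,0],[0,0,0],0.9],
    [[0,0,0],[0,0,0],0.9],
    [[0,0,0],[0,0,0],0.5],
    [[0,0,0],[0,0,0],0.2],
    [[0,0,0],[0,0,0],0.0],
  ],
)

```text
time: 7.15
eef_pos: [0.5024, -0.0316, 0.0874]
tcp_rot: [-0.4, 0.583, -0.583, 0.4]
force: [0.0, 0.0, 0.6]
finger_gap: 0.0344
```

Emit:
arm_command(
  increments=[
    [[0,0,0],[0,0,0],0],
    [[0,0,0],[0,0,0],0],
    [[0,0,0],[0,-0.02,0],0],
    [[0,0,0],[0,-0.03,0],0],
    [[0,0,0],[0,-0.03,0],0],
    [[0,0,0],[0,-0.03,0],0],
    [[0,0,0],[0,-0.03,0],0],
    [[0,0,0],[0,-0.04,0],0.5],
    [[0,0,0],[0,-0.04,0],1],
    [[0,0,0],[0,-0.02,0],1],
    [[0,0,0],[0,0,0],1],
  ],
)

```text
time: 8.25
eef_pos: [0.5044, -0.0319, 0.3308]
tcp_rot: [0.398, -0.582, 0.584, -0.402]
force: [0.5, 0.1, 0.4]
finger_gap: 0.0153
```

```bash
python3 - <<'E'
from m import *
from plan import rows,C
for n,R in(('top',(slice(190,320),slice(235,350))),('side',(slice(150,310),slice(225,345)))):
    grab(n,n+'2'); p,d,M=masks(n+'2'); r=np.zeros(d.shape,bool); r[R]=1
    for c,h in(('yellow',.133),('blue',.14),('black',.29)): 
        for b in blobs(n,n,h,M[c]&r,12): print(n,c,b)
a=np.load('pics/top2.npz')['p'][170:330,230:360]; b=np.load('pics/side2.npz')['p'][150:310,215:345]
cv2.imwrite('pics/c2.png',cv2.resize(np.hstack([a,b])[:,:,::-1],None,fx=3,fy=3,interpolation=cv2.INTER_CUBIC))
rows([((.624,.114,.33),-21,12,0)])
E
```

```text
top yellow ([285.3, 239.4], 137, [0.617, 0.103, 0.133])
top blue ([307.9, 226.0], 22, [0.6557, 0.036, 0.14])
top blue ([256.5, 248.6], 25, [0.5895, 0.1869, 0.14])
top blue ([278.3, 300.4], 20, [0.4385, 0.1225, 0.14])
top black ([277.7, 211.4], 37, [0.6775, 0.1108, 0.29])
top black ([276.6, 232.0], 276, [0.623, 0.1135, 0.29])
top black ([340.6, 246.1], 222, [0.5855, -0.0534, 0.29])
top black ([294.4, 267.3], 30, [0.5308, 0.0669, 0.29])
top black ([310.3, 306.0], 40, [0.4311, 0.0258, 0.29])
side yellow ([303.6, 227.4], 212, [0.6231, 0.1017, 0.133])
side blue ([245.3, 248.5], 44, [0.4289, 0.0842, 0.14])
side blue ([282.9, 278.9], 42, [0.4938, -0.0635, 0.14])
side black ([276.6, 181.6], 88, [0.5669, 0.1664, 0.29])
side black ([296.5, 187.7], 12, [0.6113, 0.1203, 0.29])
at [ 0.5025 -0.0318  0.3273] zaz -21.1 F [-0.2 -0.6  0.1] t 8.35
[[0.0, -0.0, -0.0], [-0.015, -0.0, 0.005]]
[[0.0, -0.0, -0.0], [-0.015, -0.0, 0.005]]
[[0.0, -0.0, -0.0], [-0.015, -0.001, 0.005]]
[[0.0, -0.0, -0.0], [-0.015, 0.0, 0.005]]
[[0.0, -0.1, -0.0], [-0.015, -0.0, 0.005]]
[[0.0, 0.0, -0.0], [-0.015, -0.0, 0.005]]
[[0.0, 0.0, -0.0], [-0.015, -0.001, 0.005]]
[[0.0, 0.0, -0.0], [-0.015, 0.0, 0.006]]
[[0.0, 0.0, -0.0], [-0.015, -0.0, 0.005]]
[[0.0, -0.0, -0.0], [-0.015, -0.0, 0.005]]
[[0.0, -0.0, -0.0], [-0.015, -0.001, 0.005]]
[[0.0, -0.0, -0.0], [-0.015, 0.0, 0.005]]
end [0.6242 0.1142 0.3303]
```

View pics/c2.png

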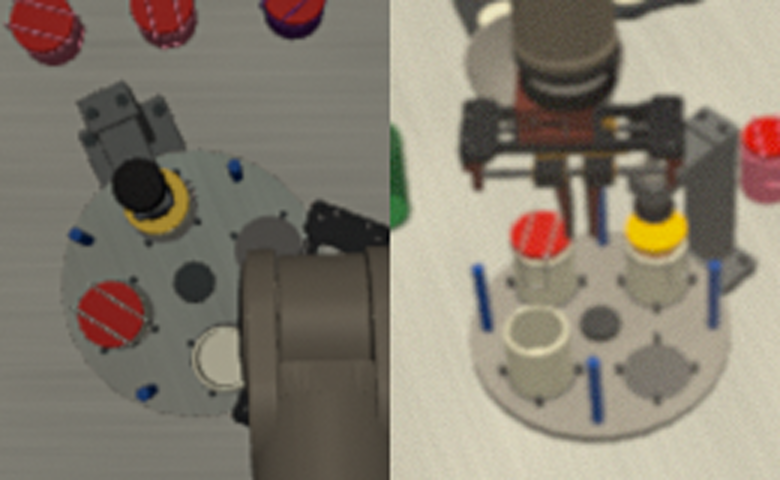

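The yellow lid is now under the press pad (left crop (160,205), right crop (655,230)). All jars are upright, and the posts are back on their detent positions to about 1 mm. Moving over the knob.

Emit:
arm_command(
  increments=[
    [[0,0,0],[-0.015,0,0.005],1],
    [[0,0,0],[-0.015,0,0.005],1],
    [[0,0,0],[-0.015,-0.001,0.005],1],
    [[0,0,0],[-0.015,0,0.005],1],
    [[0,0,0],[-0.015,0,0.005],1],
    [[0,0,0],[-0.015,0,0.005],1],
    [[0,0,0],[-0.015,-0.001,0.005],1],
    [[0,0,0],[-0.015,0,0.006],1],
    [[0,0,0],[-0.015,0,0.005],1],
    [[0,0,0],[-0.015,0,0.005],1],
    [[0,0,0],[-0.015,0,0.005],1],
    [[0,0,0],[-0.015,0,0.005],1],
  ],
)

```text
time: 9.55
eef_pos: [0.6254, 0.115, 0.3296]
tcp_rot: [-0.4, 0.583, -0.583, 0.4]
force: [-0.3, -0.4, -0.6]
finger_gap: 0.0005
```

Emit:
arm_command(
  increments=[
    [[0,0,0],[0,0.01,0],1],
    [[0,0,0],[0,0.01,0],1],
    [[0,0,0],[0,0.01,0],1],
    [[0,0,0],[0,0.003,0],1],
    [[0,0,0],[0,0,0],1],
    [[0,0,0],[0,0,0],1],
  ],
)

```text
time: 10.15
eef_pos: [0.6246, 0.1136, 0.297]
tcp_rot: [0.4, -0.583, 0.583, -0.4]
force: [0.4, 0.0, -0.3]
finger_gap: 0.0005
```

```bash
python3 - <<'E'
from plan import *
rows([((.624,.1135,.285),-21,1,0)])
p,d=grab('side','side3'); cv2.imwrite('pics/s3c.png',cv2.resize(p[120:280,230:390,::-1],None,fx=3.7,fy=3.7,interpolation=cv2.INTER_CUBIC))
E
```

```text
at [0.6246 0.1136 0.297 ] zaz -21.2 F [ 0.4  0.  -0.3] t 10.15
[[-0.0, -0.2, -0.0], [0.0, 0.012, -0.001]]
end [0.6237 0.114  0.285 ]
```

View pics/s3c.png

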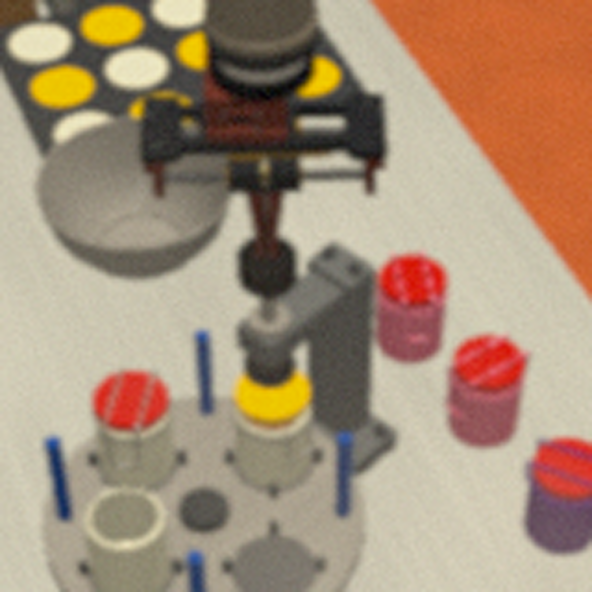

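The fingers are centred on the knob at (265,240). Pressing down to about z = 0.268, just before the lid.

Emit:
arm_command(
  increments=[
    [[0,0,0],[0,0.004,0],1],
    [[0,0,0],[0,0.004,0],1],
    [[0,0,0],[0,0.004,0],1],
    [[0,0,0],[0,0,0],1],
    [[0,0,0],[0,0,0],1],
  ],
)

```text
time: 10.7
eef_pos: [0.6249, 0.114, 0.285]
tcp_rot: [0.4, -0.583, 0.583, -0.4]
force: [-0.3, -1.0, 4.1]
finger_gap: 0.0004
```

Emit:
arm_command(
  increments=[
    [[0,0,0],[0,0.003,0],1],
    [[0,0,0],[0,0.003,0],1],
    [[0,0,0],[0,0.003,0],1],
    [[0,0,0],[0,0.003,0],1],
    [[0,0,0],[0,0.003,0],1],
    [[0,0,0],[0,0.002,0],1],
    [[0,0,0],[0,0,0],1],
    [[0,0,0],[0,0,0],1],
  ],
)

```text
time: 11.5
eef_pos: [0.6249, 0.114, 0.2685]
tcp_rot: [0.399, -0.583, 0.583, -0.4]
force: [-0.7, -0.1, 7.1]
finger_gap: 0.0006
```

The force of 7.1 N agrees with 3.5 + 0.15 × 21.5 = 6.7 N. Going on to 30 mm.

Emit:
arm_command(
  increments=[
    [[0,0,0],[0,0.002,0],1],
    [[0,0,0],[0,0.002,0],1],
    [[0,0,0],[0,0.002,0],1],
    [[0,0,0],[0,0.002,0],1],
    [[0,0,0],[0,0,0],1],
    [[0,0,0],[0,0,0],1],
    [[0,0,0],[0,0,0],1],
    [[0,0,0],[0,0,0],1],
  ],
)

```text
time: 12.3
eef_pos: [0.6249, 0.1141, 0.2617]
tcp_rot: [0.399, -0.583, 0.583, -0.4]
force: [-3.5, -0.2, 12.3]
finger_gap: 0.0007
```

```bash
python3 - <<'E'
from plan import *
s=ctrl.state(); print(s['eef_pos'],s['force'])
p,d=grab('side','side4'); cv2.imwrite('pics/s4c.png',cv2.resize(p[160:280,250:350,::-1],None,fx=5,fy=5,interpolation=cv2.INTER_CUBIC))
E
```

```text
[0.62494764 0.11406731 0.26166561] [-3.45265326 -0.24607707 12.31013127]
```

View pics/s4c.png

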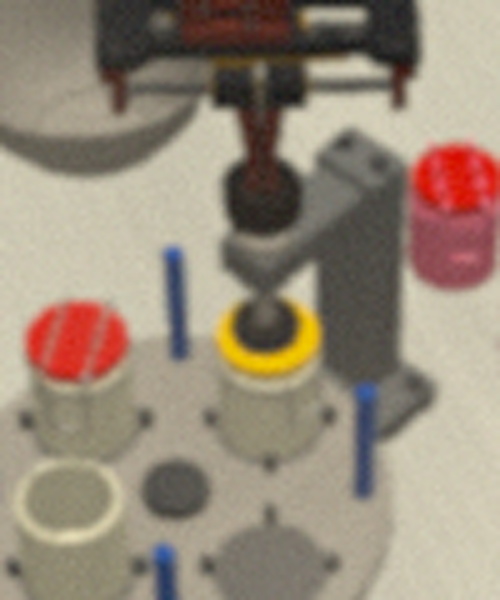

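The pad sits on the yellow lid at (268,325), and 12.3 N agrees with about 28.3 mm of travel. I'll add the last 1.5 mm.

Emit:
arm_command(
  increments=[
    [[0,0,0],[0,0.001,0],1],
    [[0,0,0],[0,0.001,0],1],
    [[0,0,0],[0,0,0],1],
    [[0,0,0],[0,0,0],1],
    [[0,0,0],[0,0,0],1],
    [[0,0,0],[0,0,0],1],
    [[0,0,0],[0,0,0],1],
    [[0,0,0],[0,0,0],1],
    [[0,0,0],[0,0,0],1],
    [[0,0,0],[0,0,0],1],
  ],
)

```text
time: 13.35
eef_pos: [0.625, 0.114, 0.26]
tcp_rot: [0.399, -0.583, 0.583, -0.4]
force: [-4.4, -2.1, 14.6]
finger_gap: 0.0003
```

```bash
python3 - <<'E'
from m import *
s=ctrl.state(); print(s['time'],s['eef_pos'],s['force'],s['qd'].round(3))
p,d=grab('top','top5'); a=np.load('pics/top0.npz')['p'].astype(int)
for n,c in dict(tumbler=(199,319),bowl=(169,241),tin=(450,230),mug=(452,301)).items():
    w=np.s_[c[1]-45:c[1]+45,c[0]-35:c[0]+35]; print(n,'changed px',(abs(p[w].astype(int)-a[w]).max(2)>50).sum())
_,_,M=masks('side4'); r=np.zeros((480,640),bool); r[200:250,285:325]=1
print(blobs('side','',.128,M['yellow']&r))
E
```

```text
13.35 [0.62495773 0.11399874 0.25995733] [-4.43062855 -2.11287132 14.64195155] [-0.     0.    -0.001 -0.001 -0.     0.001 -0.   ]
tumbler changed px 0
bowl changed px 0
tin changed px 0
mug changed px 0
[([304.0, 228.9], 143, [0.6236, 0.0997, 0.128])]
```

```bash
python3 -c "
from plant import ctrl
print(ctrl.finish_job()); s=ctrl.state(); print(s['eef_pos'],s['force'])"
```

```text
the job is handed in; nothing more can be done
None
the job is handed in; nothing more can be done
```

I turned the carousel one click counterclockwise, so the yellow-lidded jar stands under the press. I then pushed the knob down 30 mm with closed fingers and handed the job in with the arm still holding it, at about 13 s of the 66 s allowed. No verdict was reported.

**Turn:** I gripped one of the blue posts and carried it round. Before I pressed, the three posts the top camera could still see were back on their detent positions to within about 2 mm. The yellow lid was under the pad, and all three jars stood upright in their nests.

**Press:** The fingertips ended at z = 0.260, which is 30 mm below the knob's 0.290 rest height. The upward force was 14.6 N, against about 14.4 N expected from the two springs at 30 mm.

**Bystanders:** The tumbler, bowl, tin and mug showed no changed pixels between the first and last top views.

**Not fully checked:**
- The red ring was not visible in the pictures, so the 30 mm rests on the fingertip height and the force.
- There was a sideways force of 4–5 N on the tool while pressing. It did not shift the tool, so I left it.
- The last view of the jar was taken at about 28 mm of travel. The pad covered part of the lid, so its 10 mm centring was judged by eye and from the post positions.

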